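# Put the loose tools back in the foam tool tray

### The arm

A 7-joint arm with a two-finger parallel gripper is mounted at the origin on the work surface. World frame = base frame: x ahead of the robot, y to its left, z up, the work surface at z = 0. Lengths are in mm, angles in rad, forces in N, time in s.
With the tool pointing down it reaches from about 425 to 825 mm from the base axis. Payload 3.6 kg.
Tool frame: the origin (TCP) lies midway between the tips of the shut fingers; the grasp point (between the pads) lies 19 mm behind it; z points along the fingers, y is the line along which they close (so a half turn about z gives the same grasp; the last joint's range is limited). The gripper opens to 93 mm and grips with 3 to 60 N. Pads are 15 mm wide; open, the fingers measure 128 mm over their backs; the gripper's body (75 mm by 188 mm) begins 65 mm behind the grasp point.
Start: joints at [-1.349, 0.615, -0.013, 1.423, 0.008, 1.103, -0.04], TCP at [159.394, 630.123, 218.64] pointing down, gripper open.
Joint ranges: [-3.12, 3.12], [-0.3, 2.06], [-1.34, 1.32], [0.26, 2.42], [-1.36, 4.5], [0.01, 1.98], [-2.84, 2.84]. Speed limits (rad/s): [2.79, 2.79, 3.14, 3.14, 3.14, 3.14, 3.14].

### API

Orientations are given as a unit quaternion [w, x, y, z].
In Python, from bench import read_state, eyes, bot gives the robot as it stands. The module is installed in compiled form; this text tells all that it offers.
- The arm moves only by the tool send_rows, never from a script. Its argument "rows" is a list of rows, each a list of 7 numbers: the opening, from 0 (shut) to 1 (fully open), then the shift along the world's x, y, z in cm, then the turn, a rotation vector about the world's x, y, z in rad. A call has exactly 10 rows; each row shifts and turns the commanded pose from where the row before left it; what a row does not reach is not made up. A row lasts 1/10 s, in which the tool goes at most 50 mm and 8.59 degrees, less where a joint would pass 70% of its speed; a pose out of reach is approached as far as the arm can. A call is refused whole if a number of a shift passes 5 or a number of a turn 0.15, either way. A call with a gripper value outside its range is refused whole. The fingers move at their own pace and stop on an object; "force" is the grip in N (left out, the last holds). Time passes only in rows, so rows that do not move let the fingers close, or fill a call up. It gives the time, the measured TCP pose, the force, the opening and the grip force at its end, in the units of the state.
- read_state(): the state, without advancing time (a new reading comes with each control period).
- eyes.grab_frame(name): name is "side" or "top"; returns (picture, depth): 400x640x3 uint8, red, green, blue; 400x640 float32, mm along the optical axis (not along the pixel's ray), 0 where there is no reading.
- eyes.get_calibration(name): a dict with "camera_matrix" (3x3 intrinsics, pixels), "k1" (the pictures are not rectified: a ray, as slopes to the right and down, at radius r is drawn at 1 + k1 r^2 times it, then the intrinsics apply), "R" (3x3) and "t" (3): a world point X has camera coordinates R X + t. Camera axes: x right, y down, z forward; pixel columns grow to the right and rows downward; lengths in mm; the calibration is good to about 2 mm. A picture is of the moment at which its call begins. get_calibration takes no time and is no camera call.
- bot.hand_in(): hands the job in; it is judged then, once.
Trained networks look in the newest picture that a camera, given by its name, has taken for a name from the list of things; names that differ only in an ending like _2 or _b are one class to them, and where a whole thing is asked for, a point or a joint stands for the part that bears it (a point fixed in the world has none). Each returns a list of dicts, best first, with "confidence" (0 to 1); they miss things now and then, are a little off and sometimes report something else, mostly with a low value. They report only what shows in the picture. A call takes as long as a camera call.
- eyes.look_for(camera, target): "extent" ([left, top, width, height] in pixels, round what is visible of it).
- eyes.landmark_of(camera, target): "location" ([column, row] in pixels: a listed point, or the origin of a listed thing).
The state is a dict: "time_s": time; "joint_positions": joint angles; "joint_vel": joint speeds; "tau": joint torques, N m; "eef_pos": TCP position; "orientation": TCP orientation; "ft_force": force on the tool from outside, world axes, zero at the start; "torque": the same for the moment, N m; "finger_gap": finger opening in mm; "grasp_force": force on a finger pad.
Only numpy, scipy, OpenCV 4.12 (cv2) and the standard library are available. Lean on these libraries where they do the work, as an engineer would, in place of code of your own. Each camera call takes 0.05 s, during which the arm holds its last target. There are 200 camera calls.

### The job

Four tools have been left out on the bench: the stubby hammer, the stubby ratchet, the large socket and the small socket. Put each one back into its own empty cut-out in the foam of the red tool tray, the one of its shape and size, so that it sits fully down on the red bottom: hammer and ratchet lying the same way up as now, sockets standing mouth up. Leave the gear wheel and the tin where they are.

Things in the scene. Friction and masses are not known exactly. Their poses are not given: they have to be found in the camera images.
- hammer: Stubby ball-pein hammer lying flat, about 0.34 kg. 155 mm long along its y. Steel head at the +y end: 26 mm diameter, 80 mm long along x, axis at y = +64.5. Wooden handle 22 wide (x), 26 high, y = -77.5 to +35. Grip across it (along x) at y = +15; centre of mass near y = +40. Origin: mid-length, on its underside; z up.
- ratchet: Stubby socket ratchet lying flat, about 0.4 kg. 140 mm long along its y. Round steel head 46 mm diameter, 26 high, centred at y = +47, its square drive standing up to z = 40. Black handle 24 wide (x), 22 high, y = -70 to +16. Grip across it (along x) at y = +5; centre of mass near y = +30. Origin: mid-length, on its underside; z up.
- large_socket: Large plain steel socket standing upright on the bench, hexagonal mouth up: cylinder 52 mm in diameter, 54 mm high, about 0.42 kg. Origin: centre of its underside; z up.
- small_socket: Small plain steel socket standing upright on the bench, hexagonal mouth up: cylinder 34 mm in diameter, 48 mm high, 0.17 kg. Origin: centre of its underside; z up.
- hammer_foam: Fixed black foam block 130 (x) x 190 (y) x 24 mm, one of four edge to edge in a low red tray. Origin: centre of its underside, 2 mm above the bench. T-shaped recess for the hammer, 8 mm larger all round when origins and y axes agree; red floor at z = 12. Head slot 96 wide, y = 43.5 to 85.5; handle slot 38 wide; rounded finger notch up to 84 wide, y = -5 to +35, equally deep.
- ratchet_foam: Fixed black foam block 130 (x) x 190 (y) x 24 mm, one of four edge to edge in a low red tray. Origin: centre of its underside, 2 mm above the bench. Keyhole recess for the ratchet, 8 mm larger all round when origins and y axes agree; red floor at z = 12. Round head pocket 62 wide at y = +47; handle slot 40 wide; rounded finger notch up to 84 wide, y = -15 to +25, equally deep.
- large_socket_foam: Fixed black foam block 130 (x) x 190 (y) x 24 mm, one of four edge to edge in a low red tray. Origin: centre of its underside, 2 mm above the bench. Empty round pocket 68 mm in diameter at its centre for the large socket; red floor at z = 12. Two sockets, 40 and 36 mm in diameter, stand fixed at y = +70 and -70, tops at z = 54.
- small_socket_foam: Fixed black foam block 130 (x) x 190 (y) x 24 mm, one of four edge to edge in a low red tray. Origin: centre of its underside, 2 mm above the bench. Empty round pocket 50 mm in diameter at its centre for the small socket; red floor at z = 12. Two sockets, 28 and 24 mm in diameter, stand fixed at y = +66 and -66, tops at z = 48.
- gear: Bystander: a loose steel gear wheel, 77 mm in diameter over its teeth, 30 mm high with its hub, lying on the bench. Origin: centre of its underside.
- tin: Bystander: a loose round tin, 72 mm in diameter, 75 mm high, standing on the bench. Origin: centre of its underside.

How it is judged (in metres and radians):
At the end, for the whole second after the job is handed in: Each tool rests, released, in its own foam block's recess: origin within 13 mm horizontally of the block's origin, underside 8 to 16 mm above the block's underside (12 is fully down), z axis within 0.12 rad of vertical, hammer and ratchet along the recess within 0.25 rad (horizontal distance between hammer and hammer_foam below 0.013 m and z of hammer in the frame of hammer_foam between 0.008 and 0.016 m and angle between each of hammer, ratchet, large_socket, small_socket's own z axis and vertical below 0.12 rad and linear speed of each of hammer, ratchet, large_socket, small_socket below 0.02 m/s and angle between the y axis of hammer and the y axis of hammer_foam, either way round below 0.25 rad and horizontal distance between ratchet and ratchet_foam below 0.013 m and z of ratchet in the frame of ratchet_foam between 0.008 and 0.016 m and angle between the y axis of ratchet and the y axis of ratchet_foam, either way round below 0.25 rad and horizontal distance between large_socket and large_socket_foam below 0.013 m and z of large_socket in the frame of large_socket_foam between 0.008 and 0.016 m and horizontal distance between small_socket and small_socket_foam below 0.013 m and z of small_socket in the frame of small_socket_foam between 0.008 and 0.016 m); the robot touches nothing.
It fails at once if the gear wheel is shoved more than 20 mm (distance of gear from where it was at the start of the episode above 0.02 m).
It fails at once if the tin is shoved more than 20 mm or knocked over (distance of tin from where it was at the start of the episode above 0.02 m or angle between tin's own z axis and vertical above 0.4 rad).
It also fails if it takes over 106 s, if anything falls off the work surface, if the arm or the gripper's body presses on something with over 40 N, if the wrist force passes 120 N, or if a joint passes its speed limit or range.

## Working session

There is one attempt and no reset: what is moved stays moved. The work goes in short steps, Python scripts to look and compute and a tool call to move; the robot and the scene stay as the last step left them, time stands still between calls to the robot, and variables do not carry over. Pictures are saved under pics/ and viewed, at most 14 in all, crops included, and the job is handed in when it is done.

Besides the shell and the picture viewer there is one more tool, called after ">>>" as name(argument=value, ...) on one line, values as JSON. send_rows: Moves the arm, as the interface text tells. Its arguments: {"type":"object","properties":{"rows":{"type":"array","items":{"type":"array","items":{"type":"number"}}},"force":{"type":"number"}},"required":["rows"]}

```bash
mkdir -p pics; cat > h.py <<'E'
import numpy as np, cv2
from bench import read_state, eyes, bot
def pt(cam, uv, depth):
    c=eyes.get_calibration(cam);K=np.array(c["camera_matrix"]);R=np.array(c["R"]);t=np.array(c["t"])
    u=np.array(uv,float).reshape(-1,2)
    d=cv2.undistortPoints(u.reshape(-1,1,2),K,np.array([c["k1"],0,0,0,0.])).reshape(-1,2)
    z=np.asarray(depth,float).reshape(-1,1)
    return (np.c_[d*z,z]-t)@R
def ray(cam,uv,zw):
    a=pt(cam,uv,np.full(len(np.reshape(uv,(-1,2))),1.));b=pt(cam,uv,np.full(len(a),1000.))
    s=(zw-a[:,2])/(b[:,2]-a[:,2]); return a+(b-a)*s[:,None]
def cloud(cam,depth):
    v,u=np.mgrid[0:400,0:640]; return pt(cam,np.c_[u.ravel(),v.ravel()],depth.ravel()).reshape(400,640,3)
E
python3 - <<'E'
from h import *
for c in ("top","side"):
    im,d=eyes.grab_frame(c); cv2.imwrite(f"pics/{c}0.png",im[...,::-1]); np.savez(f"{c}0.npz",im=im,d=d)
    k=eyes.get_calibration(c); print(c,-np.array(k["R"]).T@k["t"])
    for n in ["hammer","ratchet","large_socket","small_socket","hammer_foam","ratchet_foam","large_socket_foam","small_socket_foam","gear","tin"]:
        for r in eyes.landmark_of(c,n)[:2]:
            u=r["location"]; z=0 if 'foam' not in n else 2
            print(n,round(r["confidence"],2),np.round(u,1),np.round(ray(c,u,z)[0]))
print(read_state()["orientation"])
E
```

```text
top [ 528.54097712   73.49236283 1364.93131597]
hammer 0.97 [389.9 198.5] [ 606. -154.    0.]
ratchet 0.8 [453.7 203.1] [ 596. -357.    0.]
large_socket 0.55 [462.8 249.7] [ 450. -386.    0.]
small_socket 0.6 [387.7 251. ] [ 440. -149.    0.]
small_socket 0.52 [241.2 234.1] [482. 313.   0.]
hammer_foam 0.65 [309.6 236.7] [479.  98.   2.]
hammer_foam 0.35 [243.4 235. ] [480. 306.   2.]
ratchet_foam 0.6 [247.5 193.4] [611. 298.   2.]
large_socket_foam 0.66 [309.4 193.2] [617. 102.   2.]
small_socket_foam 0.98 [242.3 235.1] [479. 310.   2.]
gear 0.61 [363.5 154. ] [746. -68.   0.]
tin 0.94 [187.  246.7] [439. 482.   0.]
tin 0.49 [454.4 203.8] [ 594. -359.    0.]
side [ 215.26082958 -635.62626043  876.61069228]
hammer 0.77 [362.3 256.3] [ 595. -164.    0.]
ratchet 0.95 [404.6 313.7] [ 593. -365.    0.]
ratchet 0.17 [357.2 345. ] [ 444. -374.    0.]
large_socket 0.58 [355.5 344. ] [ 442. -370.    0.]
small_socket 0.75 [314.1 276.4] [ 442. -155.    0.]
hammer_foam 0.61 [287.4 209.4] [482. 104.   2.]
ratchet_foam 0.64 [292.9 160.8] [601. 312.   2.]
large_socket_foam 0.73 [320.  197.8] [598.  98.   2.]
gear 0.86 [389.1 217.1] [750. -81.   0.]
tin 0.83 [232.9 145.8] [436. 511.   0.]
tin 0.6 [402.1 314.3] [ 587. -363.    0.]
[-1.61830982e-05  1.23567421e-01  9.92336179e-01 -2.16874574e-05]
```

```bash
python3 - <<'E'
import cv2
for c in("top",):
    a=cv2.imread(f"pics/{c}0.png"); cv2.imwrite("pics/t0c.png",cv2.resize(a[120:300,150:500],None,fx=2.28,fy=2.28,interpolation=cv2.INTER_CUBIC))
E
```

```text
(no output)
```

View pics/t0c.png

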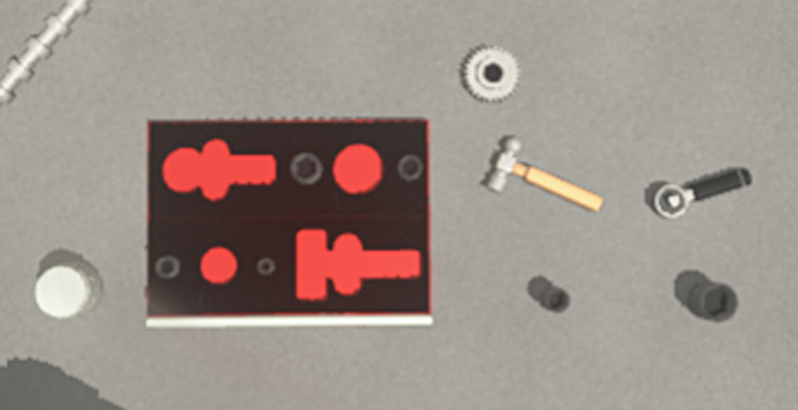

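View pics/side0.png

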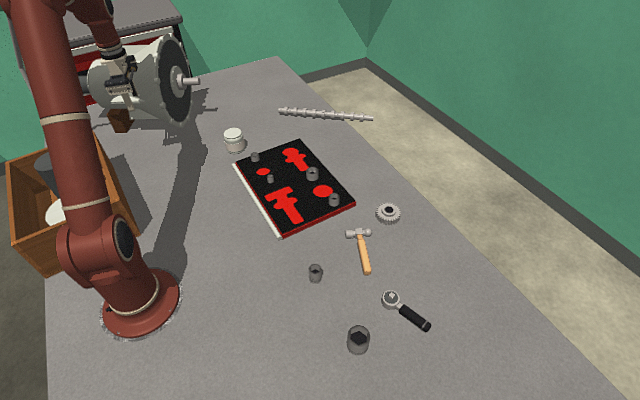

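The views show the tray with cut-outs as follows. In the top view, the ratchet foam is top-left, large socket top-right, small socket bottom-left and hammer bottom-right. All four tools lie to the right of the tray, towards -y. Next I'll get accurate poses from segmentation and depth.

```bash
cat > m.py <<'E'
from h import *
def clusters(cam,im,d,zmin=8,box=(380,820,-480,-20)):
    P=cloud(cam,d); m=(d>0)&(P[...,2]>zmin)&(P[...,2]<90)&(P[...,0]>box[0])&(P[...,0]<box[1])&(P[...,1]>box[2])&(P[...,1]<box[3])
    n,l,s,c=cv2.connectedComponentsWithStats(m.astype(np.uint8),connectivity=8)
    return [(P[l==i],s[i],c[i]) for i in range(1,n) if s[i,4]>25]
E
python3 - <<'E'
from m import *
for cam in("top","side"):
    f=np.load(cam+"0.npz"); im,d=f["im"],f["d"]
    P=cloud(cam,d); b=(abs(P[...,0]-600)<150)&(P[...,1]<-230)&(P[...,1]>-290); print(cam,"bench z",P[b][:,2].mean(),P[b][:,2].std())
    for Q,s,c in clusters(cam,im,d):
        r=cv2.minAreaRect(Q[:,:2].astype(np.float32)); hi=Q[Q[:,2]>np.percentile(Q[:,2],98)-8]
        print(len(Q),s[:4],"mean",Q.mean(0).round(),"rect",np.round(r[0]),np.round(r[1]),round(r[2]),"zmax",np.percentile(Q[:,2],98).round(),"top mid",((hi.max(0)+hi.min(0))/2).round(1))
    red=((im[...,0]>200)&(im[...,1]<120)).astype(np.uint8)
    n,l,s,c=cv2.connectedComponentsWithStats(red)
    for i in range(1,n):
        if s[i,4]>60:
            v,u=np.nonzero(l==i); W=ray(cam,np.c_[u,v],20.); r=cv2.minAreaRect(W[:,:2].astype(np.float32))
            print("red",s[i],"rect",np.round(r[0],1),np.round(r[1]),round(r[2],1),"cen",ray(cam,c[i],20.)[0].round(1), W.min(0).round(),W.max(0).round())
E
```

```text
top bench z 0.6866397910016795 2.888839578316978
445 [354 140  25  25] mean [749. -72.  25.] rect [749. -73.] [75. 73.] 66 zmax 35.0 top mid [749.8 -72.7  32.8]
480 [363 180  52  32] mean [ 607. -137.   24.] rect [ 602. -153.] [154.  78.] 67 zmax 32.0 top mid [ 612.7 -147.5   30.2]
405 [436 194  44  21] mean [ 593. -353.   24.] rect [ 591. -364.] [ 44. 138.] 13 zmax 40.0 top mid [ 580.2 -319.2   38.5]
325 [452 243  22  19] mean [ 447. -371.   41.] rect [ 447. -373.] [54. 52.] 52 zmax 59.0 top mid [ 444.9 -373.    56.9]
127 [387 245  14  12] mean [ 444. -162.   36.] rect [ 444. -162.] [34. 34.] 70 zmax 52.0 top mid [ 443.8 -162.2   49. ]
red [222 181  49  27 775] rect [610.2 300.2] [ 78. 150.] 16.4 cen [608.6 304.9  20. ] [567. 224.  20.] [649. 375.  20.]
red [296 184  21  20 331] rect [615.2 111.1] [60. 62.] 46.4 cen [614.6 110.9  20. ] [584.  80.  20.] [645. 143.  20.]
red [ 280  221   54   30 1000] rect [483.6 107.1] [ 90. 165.] 1.3 cen [483.4 124.2  20. ] [437.  24.  20.] [527. 190.  20.]
red [238 229  16  15 179] rect [477.6 296.4] [42. 46.] 46.6 cen [477.6 296.5  20. ] [456. 273
[... 328 characters left out ...]
9] mean [ 439. -165.   35.] rect [ 439. -163.] [36. 32.] 61 zmax 50.0 top mid [ 440.3 -162.4   47. ]
664 [381 290  50  42] mean [ 588. -360.   23.] rect [ 588. -365.] [ 46. 137.] 12 zmax 40.0 top mid [ 581.8 -319.9   37.8]
544 [347 325  23  29] mean [ 442. -375.   40.] rect [ 443. -374.] [52. 52.] 88 zmax 56.0 top mid [ 443.6 -373.9   52.3]
red [282 148  26  23 285] rect [606.9 300.9] [ 68. 135.] 15.9 cen [605.9 303.2  20. ] [570. 231.  20.] [642. 368.  20.]
red [265 187  38  37 539] rect [478.9 104.7] [158.  87.] 89.3 cen [480.9 116.1  20. ] [436.  26.  20.] [523. 183.  20.]
red [313 186  19  11 165] rect [611.  107.5] [46. 60.] 60.6 cen [611.8 107.6  20. ] [583.  81.  20.] [641. 134.  20.]
```

```bash
cat >> m.py <<'E'
def tools(cam,im,d):
    P=cloud(cam,d); M=(d>0)&(P[...,2]>12)&(P[...,2]<50)
    R,G,B=[im[...,i].astype(int) for i in range(3)]
    out={}
    for n,c,hz in (("hammer",(605,-150),(-21.,64.5)),("ratchet",(590,-360),(-27.,47.))):
        m=M&(np.hypot(P[...,0]-c[0],P[...,1]-c[1])<110)
        h=m&((R-B>50) if n=="hammer" else (R<75)&(G<75)); g=m&~h
        if n=="ratchet": g&=R>110
        h=cv2.morphologyEx(h.astype(np.uint8),cv2.MORPH_OPEN,np.ones((3,3)))>0
        A,C=P[h][:,:2],P[g][:,:2]
        if n=="ratchet": C=C[np.hypot(*(C-np.median(C,0)).T)<35]
        ra,rc=cv2.minAreaRect(A.astype(np.float32)),cv2.minAreaRect(C.astype(np.float32))
        a,b=np.array(ra[0]),np.array(rc[0]); v=(b-a); L=np.hypot(*v); v/=L
        w=np.linalg.svd(A-A.mean(0),full_matrices=False)[2][0]; w*=np.sign(w@v)
        yaw=lambda q:round(float(np.arctan2(-q[0],q[1])),3)
        print(cam,n,"handle",a.round(1),np.round(ra[1]),"head",b.round(1),np.round(rc[1]),"L",L.round(1),"exp",hz[1]-hz[0],"yaw",yaw(v),"pca",yaw(w),"origin",(a-v*hz[0]).round(1),(b-v*hz[1]).round(1))
E
python3 - <<'E'
from m import *
for cam in("top","side"):
    f=np.load(cam+"0.npz"); tools(cam,f["im"],f["d"])
E
```

```text
top hammer handle [ 597.4 -163.1] [131.  21.] head [ 601.4 -151.6] [151.  78.] L 12.2 exp 85.5 yaw -0.332 pca -0.396 origin [ 604.3 -143.3] [ 580.3 -212.6]
top ratchet handle [ 607.4 -380.1] [13. 61.] head [ 580.4 -325.2] [57. 41.] L 61.2 exp 74.0 yaw 0.457 pca 0.293 origin [ 595.5 -355.9] [ 601.1 -367.4]
side hammer handle [ 595.2 -164.4] [133.  21.] head [ 589.  -143.3] [150.  78.] L 22.0 exp 85.5 yaw 0.285 pca -0.397 origin [ 589.3 -144.2] [ 607.1 -205.2]
side ratchet handle [ 600.3 -390.7] [24. 84.] head [ 578.1 -326.3] [45. 58.] L 68.1 exp 74.0 yaw 0.332 pca 0.333 origin [ 591.5 -365.1] [ 593.4 -370.7]
```

>>> send_rows(rows=[[1, 2.24, -3.84, 0, 0, 0, -0.086], [1, 2.24, -3.84, 0, 0, 0, -0.086], [1, 2.24, -3.84, 0, 0, 0, -0.086], [1, 2.24, -3.84, 0, 0, 0, -0.086], [1, 2.24, -3.84, 0, 0, 0, -0.086], [1, 2.24, -3.84, 0, 0, 0, -0.086], [1, 2.24, -3.84, 0, 0, 0, -0.086], [1, 2.24, -3.84, 0, 0, 0, -0.086], [1, 2.24, -3.84, 0, 0, 0, -0.086], [1, 2.24, -3.84, 0, 0, 0, -0.086]], force=40)

```text
time_s: 2.1
eef_pos: [384.2, 244.7, 219.1]
orientation: [0.0, 0.527, 0.85, 0.001]
ft_force: [0.5, 0.0, -0.5]
finger_gap: 93.1
grasp_force: 0.0
```

>>> send_rows(rows=[[1, 2.24, -3.84, -1, 0, 0, -0.086], [1, 2.24, -3.84, -1, 0, 0, -0.086], [1, 2.24, -3.84, -1, 0, 0, -0.086], [1, 2.24, -3.84, -1, 0, 0, -0.086], [1, 2.24, -3.84, -1, 0, 0, -0.086], [1, 2.24, -3.84, -1, 0, 0, -0.086], [1, 2.24, -3.84, -1, 0, 0, -0.086], [1, 2.24, -3.84, -1, 0, 0, -0.086], [1, 2.24, -3.84, -1, 0, 0, -0.086], [1, 2.24, -3.84, -1, 0, 0, -0.086]])

```text
time_s: 3.1
eef_pos: [608.4, -139.2, 118.3]
orientation: [-0.0, 0.833, 0.553, 0.0]
ft_force: [0.7, 0.2, -0.3]
finger_gap: 92.8
grasp_force: 0.0
```

```bash
cat >> h.py <<'E'
def st():
    s=read_state(); w,x,y,z=s["orientation"]
    Y=[2*(x*y-w*z),1-2*(x*x+z*z),2*(y*z+w*x)]; Z=[2*(x*z+w*y),2*(y*z-w*x)]
    print(s["time_s"],np.round(s["eef_pos"],1),"yangle",np.arctan2(Y[1],Y[0]).round(3),"tilt",np.round(Z,3),"F",np.round(s["ft_force"],1),"gap",s["finger_gap"],"grip",s["grasp_force"])
E
python3 -c "from h import *;st()"
```

```text
3.1 [ 608.4 -139.2  118.3] yangle -0.4 tilt [0.001 0.001] F [ 0.7  0.2 -0.3] gap 92.82387118284171 grip 0.0
```

>>> send_rows(rows=[[1, -0.1, 0, -3, 0, 0, 0], [1, 0, 0, -3, 0, 0, 0], [1, 0, 0, -2.5, 0, 0, 0], [1, 0, 0, -1.5, 0, 0, 0], [1, 0, 0, -1, 0, 0, 0], [1, 0, 0, -0.4, 0, 0, 0], [0, 0, 0, 0, 0, 0, 0], [0, 0, 0, 0, 0, 0, 0], [0, 0, 0, 0, 0, 0, 0], [0, 0, 0, 0, 0, 0, 0]], force=45)

```text
time_s: 4.1
eef_pos: [606.9, -138.0, 5.5]
orientation: [0.0, 0.833, 0.554, 0.001]
ft_force: [0.1, 0.7, 0.4]
finger_gap: 65.5
grasp_force: 0.0
```

>>> send_rows(rows=[[0, 0, 0, 0, 0, 0, 0], [0, 0, 0, 0, 0, 0, 0], [0, 0, 0, 0, 0, 0, 0], [0, 0, 0, 0.5, 0, 0, 0], [0, 0, 0, 1, 0, 0, 0], [0, 0, 0, 2, 0, 0, 0], [0, 0, 0, 2, 0, 0, 0], [0, 0, 0, 2, 0, 0, 0], [0, 0, 0, 0, 0, 0, 0], [0, 0, 0, 0, 0, 0, 0]])

```text
time_s: 5.1
eef_pos: [606.5, -137.8, 80.1]
orientation: [0.0, 0.833, 0.554, 0.0]
ft_force: [-0.4, 0.1, -1.0]
finger_gap: 0.5
grasp_force: 0.0
```

```bash
python3 - <<'E'
from h import *
st()
im,d=eyes.grab_frame("side"); np.savez("s1.npz",im=im,d=d); cv2.imwrite("pics/s1.png",cv2.resize(im[150:350,220:460,::-1],None,fx=2.5,fy=2.5,interpolation=cv2.INTER_CUBIC))
E
```

```text
5.1 [ 606.5 -137.8   80.1] yangle -0.397 tilt [0.001 0.   ] F [-0.4  0.1 -1. ] gap 0.45492689026158956 grip 0.0
```

View pics/s1.png

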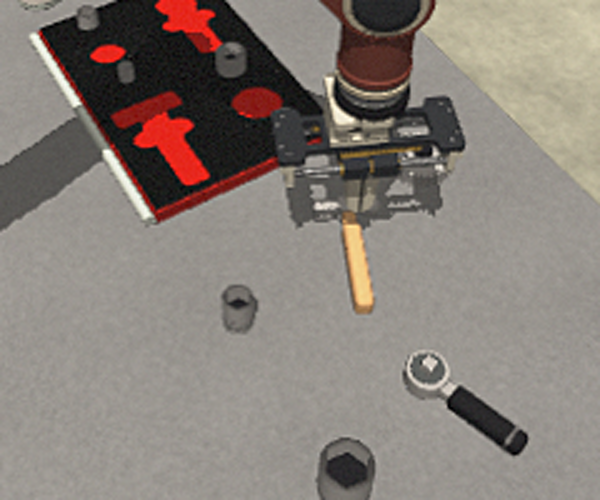

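The fingers were still closing when I lifted, so the hammer stayed on the bench. I'll check whether it moved.

```bash
python3 - <<'E'
from h import *
for f in("side0","s1"):
    g=np.load(f+".npz");im=g["im"].astype(int);P=cloud("side",g["d"])
    m=(im[...,0]-im[...,2]>50)&(P[...,2]>12)&(np.hypot(P[...,0]-590,P[...,1]+170)<80)&(P[...,1]<-165)
    A=P[m][:,:2]; print(cv2.minAreaRect(A.astype(np.float32)))
E
```

```text
((582.680419921875, -194.98553466796875), (66.44654083251953, 21.23043441772461), 68.11292266845703)
((589.5953369140625, -185.06167602539062), (94.91106414794922, 48.81888961791992), 33.70915603637695)
```

>>> send_rows(rows=[[0.6, 0, 0, 0, 0, 0, 0], [0.6, 0, 0, 0, 0, 0, 0], [0.6, 0, 0, 0, 0, 0, 0], [0.6, 0, 0, 0, 0, 0, 0], [0.6, 0, 0, 0, 0, 0, 0], [0.6, 0, 0, 0, 0, 0, 0], [0.6, 0, 0, -2, 0, 0, 0], [0.6, 0, 0, -1, 0, 0, 0], [0.6, 0, 0, 0, 0, 0, 0], [0.6, 0, 0, 0, 0, 0, 0]])

```text
time_s: 6.15
eef_pos: [606.4, -137.9, 49.6]
orientation: [-0.0, 0.833, 0.554, -0.0]
ft_force: [0.3, -0.1, 0.2]
finger_gap: 55.9
grasp_force: 0.0
```

>>> send_rows(rows=[[0.6, 0, 0, -2, 0, 0, 0], [0.6, 0, 0, -1.5, 0, 0, 0], [0.6, 0, 0, -0.8, 0, 0, 0], [0.6, 0, 0, -0.3, 0, 0, 0], [0, 0, 0, 0, 0, 0, 0], [0, 0, 0, 0, 0, 0, 0], [0, 0, 0, 0, 0, 0, 0], [0, 0, 0, 0, 0, 0, 0], [0, 0, 0, 0, 0, 0, 0], [0, 0, 0, 0, 0, 0, 0]])

```text
time_s: 7.15
eef_pos: [606.3, -137.8, 4.0]
orientation: [-0.0, 0.833, 0.554, -0.0]
ft_force: [-0.5, 0.3, 2.3]
finger_gap: 21.7
grasp_force: 45.0
```

>>> send_rows(rows=[[0, 0, 0, 0, 0, 0, 0], [0, 0, 0, 0, 0, 0, 0], [0, 0, 0, 0, 0, 0, 0], [0, 0, 0, 0, 0, 0, 0], [0, 0, 0, 0, 0, 0, 0], [0, 0, 0, 0, 0, 0, 0], [0, 0, 0, 0, 0, 0, 0], [0, 0, 0, 0, 0, 0, 0], [0, 0, 0, 0, 0, 0, 0], [0, 0, 0, 0, 0, 0, 0]])

```text
time_s: 8.15
eef_pos: [606.3, -137.9, 3.9]
orientation: [-0.0, 0.833, 0.554, -0.0]
ft_force: [-2.4, -0.1, 5.9]
finger_gap: 21.6
grasp_force: 45.0
```

>>> send_rows(rows=[[0, 0, 0, 1, 0, 0, 0], [0, 0, 0, 2, 0, 0, 0], [0, 0, 0, 3, 0, 0, 0], [0, 0, 0, 3, 0, 0, 0], [0, -1, 2, 0, 0, 0, 0.02], [0, -1.8, 3.8, 0, 0, 0, 0.08], [0, -1.9, 4, 0, 0, 0, 0.08], [0, -1.9, 4, 0, 0, 0, 0.08], [0, -1.9, 4, 0, 0, 0, 0.08], [0, -1.8, 4, 0, 0, 0, 0.06]])

```text
time_s: 9.15
eef_pos: [502.5, 81.6, 93.6]
orientation: [0.0, 0.705, 0.709, 0.0]
ft_force: [0.6, 1.3, -1.7]
finger_gap: 21.6
grasp_force: 45.0
```

>>> send_rows(rows=[[0, -1.5, 3, 0, 0, 0, 0.032], [0, -0.5, 1.1, 0, 0, 0, 0], [0, 0, 0, 0, 0, 0, 0], [0, 0, 0, 0, 0, 0, 0], [0, 0, 0, 0, 0, 0, 0], [0, 0, 0, 0, 0, 0, 0], [0, 0, 0, -1, 0, 0, 0], [0, 0, 0, -1, 0, 0, 0], [0, 0, 0, -0.5, 0, 0, 0], [0, 0, 0, 0, 0, 0, 0]])

```text
time_s: 10.15
eef_pos: [482.5, 120.8, 67.4]
orientation: [-0.001, 0.695, 0.719, -0.001]
ft_force: [-0.5, 0.4, -2.4]
finger_gap: 21.9
grasp_force: 45.0
```

```bash
python3 - <<'E'
from h import *
st()
for c in ("side","top"):
    im,d=eyes.grab_frame(c); np.savez(c+"2.npz",im=im,d=d)
    if c=="side": a=im[140:280,220:400]; 
    else: b=im[170:270,210:390]
f=lambda a:cv2.resize(a[...,::-1],(540,420 if a is not b else 300),interpolation=cv2.INTER_CUBIC)
cv2.imwrite("pics/s2.png",f(a)); cv2.imwrite("pics/t2.png",f(b))
E
```

```text
10.15 [482.5 120.8  67.4] yangle 0.035 tilt [-0.003 -0.001] F [-0.5  0.4 -2.4] gap 21.946502701701668 grip 44.95829164981842
```

View pics/s2.png

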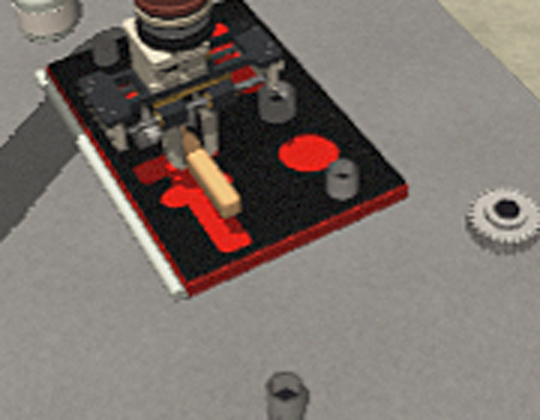

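The hammer is held, with its handle over the slot. I'll check its pitch and position from the side depth.

```bash
python3 - <<'E'
from h import *
g=np.load("side2.npz");im=g["im"].astype(int);P=cloud("side",g["d"])
m=(im[...,0]-im[...,2]>50)&(im[...,1]>110)&(P[...,2]>50)&(P[...,2]<130)&(abs(P[...,0]-482)<40)&(P[...,1]<115)&(P[...,1]>-20)
A=P[m]; print(len(A),cv2.minAreaRect(A[:,:2].astype(np.float32)),A.min(0),A.max(0))
for a in range(20,120,10):
    s=A[(A[:,1]>=a)&(A[:,1]<a+10)]
    if len(s)>4: print(a,len(s),s[:,0].min().round(),s[:,0].max().round(),"topz",np.percentile(s[:,2],85).round(1))
E
```

```text
152 ((474.5623474121094, 68.27379608154297), (85.34265899658203, 39.27143096923828), 87.44776916503906) [456.84625015  25.50739243  72.47069172] [496.05532333 111.77717422  94.06906708]
20 20 473.0 492.0 topz 89.2
30 19 472.0 492.0 topz 91.2
40 17 471.0 492.0 topz 91.5
50 17 472.0 492.0 topz 90.7
60 16 472.0 490.0 topz 89.4
70 17 472.0 491.0 topz 90.1
80 15 471.0 488.0 topz 91.6
90 16 471.0 489.0 topz 90.2
100 13 471.0 496.0 topz 90.3
```

>>> send_rows(rows=[[0, 0.1, 0, -1, 0, 0, 0], [0, 0, 0, -1.2, 0, 0, 0], [0, 0, 0, -1.2, 0, 0, 0], [0, 0, 0, -0.8, 0, 0, 0], [0, 0, 0, -0.4, 0, 0, 0], [0, 0, 0, -0.2, 0, 0, 0], [0, 0, 0, -0.1, 0, 0, 0], [0, 0, 0, 0, 0, 0, 0], [0, 0, 0, 0, 0, 0, 0], [0, 0, 0, 0, 0, 0, 0]])

```text
time_s: 11.25
eef_pos: [484.6, 121.2, 20.0]
orientation: [0.0, 0.695, 0.719, 0.0]
ft_force: [-0.1, 0.0, -2.8]
finger_gap: 21.5
grasp_force: 45.0
```

>>> send_rows(rows=[[0, 0, 0, -0.2, 0, 0, 0], [0, 0, 0, -0.1, 0, 0, 0], [0, 0, 0, 0, 0, 0, 0], [0.34, 0, 0, 0, 0, 0, 0], [0.34, 0, 0, 0, 0, 0, 0], [0.34, 0, 0, 0, 0, 0, 0], [0.34, 0, 0, 0.5, 0, 0, 0], [0.34, 0, 0, 2, 0, 0, 0], [0.34, 0, 0, 3, 0, 0, 0], [0.6, 0, 0, 4, 0, 0, 0]])

```text
time_s: 12.25
eef_pos: [483.2, 120.9, 111.7]
orientation: [-0.001, 0.695, 0.719, -0.002]
ft_force: [1.3, 0.3, 0.2]
finger_gap: 36.0
grasp_force: 0.0
```

>>> send_rows(rows=[[0.7, -0.5, -2.3, 0, 0, 0, 0], [0.7, -0.5, -4, 0, 0, 0, 0], [0.7, -0.5, -4, 0, 0, 0, 0], [0.7, -0.5, -4, 0, 0, 0, 0], [0.7, -0.5, -4, 0, 0, 0, 0], [0.7, -0.6, -4, 0, 0, 0, 0], [0.7, -0.5, -4, 0, 0, 0, 0], [0.7, -0.5, -2, 0, 0, 0, 0], [0.7, 0, 0, 0, 0, 0, 0], [0.7, 0, 0, 0, 0, 0, 0]])

```text
time_s: 13.25
eef_pos: [443.4, -161.4, 111.7]
orientation: [-0.0, 0.695, 0.719, 0.0]
ft_force: [0.2, -0.1, 0.5]
finger_gap: 65.0
grasp_force: 0.0
```

```bash
python3 - <<'E'
from h import *
st()
im,d=eyes.grab_frame("top"); np.savez("top3.npz",im=im,d=d)
cv2.imwrite("pics/t3.png",cv2.resize(im[160:270,200:480,::-1],None,fx=2.8,fy=2.8,interpolation=cv2.INTER_CUBIC))
E
```

```text
13.25 [ 443.4 -161.4  111.7] yangle 0.035 tilt [-0.     0.001] F [ 0.2 -0.1  0.5] gap 64.97923469032163 grip 0.0
```

View pics/t3.png

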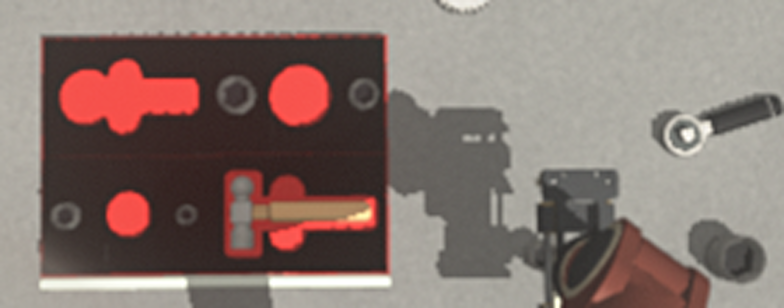

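The hammer sits in its T-shaped recess at about (300,212). Next, the small socket.

>>> send_rows(rows=[[0.7, -0.1, -0.1, -3, 0, 0, 0], [0.7, 0, 0, -3, 0, 0, 0], [0.7, 0, 0, -2, 0, 0, 0], [0.7, 0, 0, -1, 0, 0, 0], [0.7, 0, 0, -0.6, 0, 0, 0], [0, 0, 0, 0, 0, 0, 0], [0, 0, 0, 0, 0, 0, 0], [0, 0, 0, 0, 0, 0, 0], [0, 0, 0, 0, 0, 0, 0], [0, 0, 0, 0, 0, 0, 0]], force=35)

```text
time_s: 14.3
eef_pos: [442.8, -163.0, 16.2]
orientation: [0.001, 0.695, 0.719, 0.0]
ft_force: [-0.0, -0.1, 2.4]
finger_gap: 33.6
grasp_force: 35.0
```

>>> send_rows(rows=[[0, 0, 0, 0, 0, 0, 0], [0, 0, 0, 0, 0, 0, 0], [0, 0, 0, 0, 0, 0, 0], [0, 0, 0, 0, 0, 0, 0], [0, 0, 0, 0, 0, 0, 0], [0, 0, 0, 1, 0, 0, 0], [0, 0, 0, 2, 0, 0, 0], [0, 0, 0, 3, 0, 0, 0], [0, 0, 0, 3, 0, 0, 0], [0, 0, 0, 1, 0, 0, 0]])

```text
time_s: 15.3
eef_pos: [443.4, -163.5, 118.1]
orientation: [0.002, 0.695, 0.719, 0.001]
ft_force: [-0.2, -0.8, -1.4]
finger_gap: 33.4
grasp_force: 35.0
```

>>> send_rows(rows=[[0, 0.2, 2.5, 0, 0, 0, 0], [0, 0.3, 4, 0, 0, 0, 0], [0, 0.3, 4, 0, 0, 0, 0], [0, 0.3, 4, 0, 0, 0, 0], [0, 0.3, 4, 0, 0, 0, 0], [0, 0.3, 4, 0, 0, 0, 0], [0, 0.3, 4, 0, 0, 0, 0], [0, 0.3, 4, 0, 0, 0, 0], [0, 0.3, 4, 0, 0, 0, 0], [0, 0.3, 4, 0, 0, 0, 0]])

```text
time_s: 16.3
eef_pos: [470.4, 223.5, 114.7]
orientation: [-0.0, 0.695, 0.719, -0.001]
ft_force: [0.7, -0.4, -0.4]
finger_gap: 33.8
grasp_force: 35.0
```

>>> send_rows(rows=[[0, 0.3, 4, 0, 0, 0, 0], [0, 0.2, 2.4, 0, 0, 0, 0], [0, 0, 0.9, 0, 0, 0, 0], [0, 0, 0, -1, 0, 0, 0], [0, 0, 0, -2, 0, 0, 0], [0, 0, 0, -2, 0, 0, 0], [0, 0, 0, 0, 0, 0, 0], [0, 0, 0, 0, 0, 0, 0], [0, 0, 0, 0, 0, 0, 0], [0, 0, 0, 0, 0, 0, 0]])

```text
time_s: 17.3
eef_pos: [477.1, 294.9, 66.6]
orientation: [0.0, 0.695, 0.719, 0.001]
ft_force: [0.4, 0.6, -1.8]
finger_gap: 33.1
grasp_force: 35.0
```

```bash
python3 - <<'E'
from h import *
st()
im,d=eyes.grab_frame("side"); np.savez("side4.npz",im=im,d=d)
cv2.imwrite("pics/s4.png",cv2.resize(im[130:250,210:370,::-1],None,fx=3.5,fy=3.5,interpolation=cv2.INTER_CUBIC))
E
```

```text
17.3 [477.1 294.9  66.6] yangle 0.034 tilt [0.002 0.001] F [ 0.4  0.6 -1.8] gap 33.05925861712909 grip 34.99952495098114
```

View pics/s4.png

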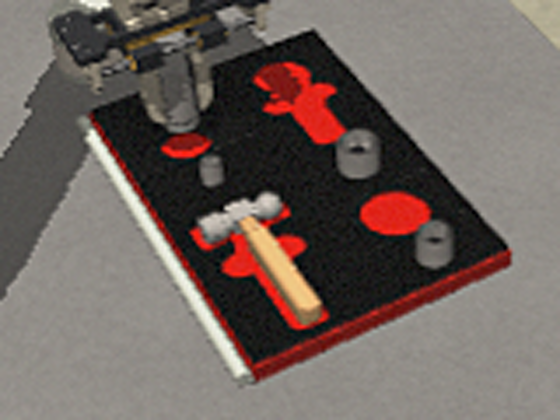

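The hammer is seated and the small socket hangs just above its pocket (185,145). Lowering it.

>>> send_rows(rows=[[0, 0, 0, -1, 0, 0, 0], [0, 0, 0, -1.2, 0, 0, 0], [0, 0, 0, -0.8, 0, 0, 0], [0, 0, 0, -0.4, 0, 0, 0], [0, 0, 0, -0.1, 0, 0, 0], [0, 0, 0, -0.1, 0, 0, 0], [0, 0, 0, 0, 0, 0, 0], [0, 0, 0, 0, 0, 0, 0], [0.5, 0, 0, 0, 0, 0, 0], [0.5, 0, 0, 0, 0, 0, 0]])

```text
time_s: 18.35
eef_pos: [477.0, 295.3, 29.7]
orientation: [0.0, 0.695, 0.719, 0.001]
ft_force: [-0.2, 0.4, -0.7]
finger_gap: 44.4
grasp_force: 0.0
```

>>> send_rows(rows=[[0.6, 0, 0, 0, 0, 0, 0], [0.6, 0, 0, 0.5, 0, 0, 0], [0.6, 0, 0, 2, 0, 0, 0], [0.6, 0, 0, 3, 0, 0, 0], [0.8, 0, 0, 3, 0, 0, 0], [1, 0, -3, 0, 0, 0, 0], [1, 0, -4, 0, 0, 0, 0], [1, 0, -4, 0, 0, 0, 0], [1, 0, -4, 0, 0, 0, 0], [1, 0, -4, 0, 0, 0, 0]])

```text
time_s: 19.35
eef_pos: [476.5, 103.7, 115.1]
orientation: [0.0, 0.695, 0.719, 0.0]
ft_force: [-0.1, -0.5, -0.4]
finger_gap: 92.4
grasp_force: 0.0
```

```bash
python3 -c "from h import *;st()"
```

```text
19.35 [476.5 103.7 115.1] yangle 0.035 tilt [0.001 0.   ] F [-0.1 -0.5 -0.4] gap 92.40270658670515 grip 0.0
```

>>> send_rows(rows=[[0.7, 0.9, -3.8, 0, 0, 0, 0.02], [0.7, 1, -3.9, 0, 0, 0, 0.02], [0.7, 1, -3.9, 0, 0, 0, 0.02], [0.7, 1, -3.9, 0, 0, 0, 0.02], [0.7, 1, -3.9, 0, 0, 0, 0.025], [0.7, 1, -3.9, 0, 0, 0, 0.025], [0.7, 1, -3.9, 0, 0, 0, 0.025], [0.7, 1, -3.9, 0, 0, 0, 0.025], [0.7, 1, -3.9, 0, 0, 0, 0.025], [0.7, 1, -3.9, 0, 0, 0, 0.03]])

```text
time_s: 20.35
eef_pos: [575.7, -285.7, 114.9]
orientation: [0.0, 0.605, 0.796, -0.0]
ft_force: [0.4, 0.0, 0.7]
finger_gap: 64.9
grasp_force: 0.0
```

>>> send_rows(rows=[[0.6, 1, -3.9, 0, 0, 0, 0], [0.6, 0.6, -3.5, 0, 0, 0, 0], [0.6, 0, 0, 0, 0, 0, 0], [0.6, 0, 0, -2, 0, 0, 0], [0.6, 0, 0, -3, 0, 0, 0], [0.6, 0, 0, -2, 0, 0, 0], [0.6, 0, 0, 0, 0, 0, 0], [0.6, 0, 0, 0, 0, 0, 0], [0.6, 0, 0, 0, 0, 0, 0], [0.6, 0, 0, 0, 0, 0, 0]])

```text
time_s: 21.35
eef_pos: [592.3, -358.4, 46.4]
orientation: [0.001, 0.605, 0.796, 0.0]
ft_force: [0.8, 0.5, -0.2]
finger_gap: 55.9
grasp_force: 0.0
```

```bash
python3 -c "from h import *;st()"
```

```text
21.35 [ 592.3 -358.4   46.4] yangle 0.27 tilt [ 0.002 -0.002] F [ 0.8  0.5 -0.2] gap 55.8837726664285 grip 0.0
```

>>> send_rows(rows=[[0.6, 0, -0.1, -2, 0, 0, 0], [0.6, 0, 0, -1.5, 0, 0, 0], [0.6, 0, 0, -0.6, 0, 0, 0], [0.6, 0, 0, -0.2, 0, 0, 0], [0, 0, 0, 0, 0, 0, 0], [0, 0, 0, 0, 0, 0, 0], [0, 0, 0, 0, 0, 0, 0], [0, 0, 0, 0, 0, 0, 0], [0, 0, 0, 0, 0, 0, 0], [0, 0, 0, 0, 0, 0, 0]], force=45)

```text
time_s: 22.35
eef_pos: [592.2, -359.0, 2.2]
orientation: [0.001, 0.605, 0.796, 0.0]
ft_force: [2.2, -0.4, 0.6]
finger_gap: 23.6
grasp_force: 44.4
```

>>> send_rows(rows=[[0, 0, 0, 0, 0, 0, 0], [0, 0, 0, 0, 0, 0, 0], [0, 0, 0, 0, 0, 0, 0], [0, 0, 0, 1, 0, 0, 0], [0, 0, 0, 2, 0, 0, 0], [0, 0, 0, 3, 0, 0, 0], [0, 0, 0, 3, 0, 0, 0], [0, 0, 0, 2, 0, 0, 0], [0, 0, 0, 0, 0, 0, 0], [0, 0, 0, 0, 0, 0, 0]])

```text
time_s: 23.35
eef_pos: [590.0, -358.4, 110.4]
orientation: [-0.002, 0.606, 0.796, -0.0]
ft_force: [0.1, 0.2, -4.3]
finger_gap: 24.0
grasp_force: 44.4
```

```bash
python3 -c "from h import *;st()"
```

```text
23.35 [ 590.  -358.4  110.4] yangle 0.27 tilt [-0.003  0.001] F [ 0.1  0.2 -4.3] gap 24.018923541989967 grip 44.406811594963074
```

>>> send_rows(rows=[[0, 0.1, 3, 0, 0, 0, -0.02], [0, 0.1, 4, 0, 0, 0, -0.02], [0, 0.1, 4, 0, 0, 0, -0.02], [0, 0.1, 4, 0, 0, 0, -0.02], [0, 0.1, 4, 0, 0, 0, -0.02], [0, 0.1, 4, 0, 0, 0, -0.02], [0, 0.1, 4, 0, 0, 0, -0.02], [0, 0.1, 4, 0, 0, 0, -0.02], [0, 0.1, 4, 0, 0, 0, -0.02], [0, 0.1, 4, 0, 0, 0, -0.02]])

```text
time_s: 24.35
eef_pos: [599.2, 32.7, 109.2]
orientation: [-0.002, 0.682, 0.731, -0.002]
ft_force: [0.1, -0.8, -3.4]
finger_gap: 23.7
grasp_force: 44.4
```

>>> send_rows(rows=[[0, 0.1, 4, 0, 0, 0, -0.02], [0, 0.1, 4, 0, 0, 0, -0.015], [0, 0.1, 4, 0, 0, 0, 0], [0, 0.1, 4, 0, 0, 0, 0], [0, 0.1, 4, 0, 0, 0, 0], [0, 0, 4, 0, 0, 0, 0], [0, 0, 2.5, 0, 0, 0, 0], [0, 0, 1, 0, 0, 0, 0], [0, 0, 0, 0, 0, 0, 0], [0, 0, 0, 0, 0, 0, 0]])

```text
time_s: 25.35
eef_pos: [606.3, 302.8, 110.6]
orientation: [0.001, 0.696, 0.718, -0.002]
ft_force: [-0.2, -0.6, -3.4]
finger_gap: 23.8
grasp_force: 44.4
```

>>> send_rows(rows=[[0, 0, 0, -1, 0, 0, 0], [0, 0, 0, -2, 0, 0, 0], [0, 0, 0, -1.5, 0, 0, 0], [0, 0, 0, 0, 0, 0, 0], [0, 0, 0, 0, 0, 0, 0], [0, 0, 0, 0, 0, 0, 0], [0, 0, 0, 0, 0, 0, 0], [0, 0, 0, 0, 0, 0, 0], [0, 0, 0, 0, 0, 0, 0], [0, 0, 0, 0, 0, 0, 0]])

```text
time_s: 26.35
eef_pos: [606.5, 306.3, 66.9]
orientation: [0.0, 0.695, 0.719, 0.0]
ft_force: [-0.0, -0.8, -3.5]
finger_gap: 23.9
grasp_force: 44.4
```

```bash
python3 - <<'E'
from h import *
st()
im,d=eyes.grab_frame("side"); np.savez("side5.npz",im=im,d=d)
cv2.imwrite("pics/s5.png",cv2.resize(im[110:250,210:370,::-1],None,fx=3.5,fy=3.5,interpolation=cv2.INTER_CUBIC))
P=cloud("side",d); i=im.astype(int).max(2)
m=(i<70)&(P[...,2]>48)&(P[...,2]<100)&(abs(P[...,0]-607)<40)&(P[...,1]<300)&(P[...,1]>200)
A=P[m];print(len(A))
for a in range(220,300,10):
    s=A[(A[:,1]>=a)&(A[:,1]<a+10)]
    if len(s)>3: print(a,len(s),s[:,0].min().round(),s[:,0].max().round(),"topz",np.percentile(s[:,2],85).round(1),s[:,1].min().round(1))
E
```

```text
26.35 [606.5 306.3  66.9] yangle 0.035 tilt [0. 0.] F [-0.  -0.8 -3.5] gap 23.92808793348157 grip 44.40625727176666
122
230 34 597.0 618.0 topz 87.1 230.2
240 11 595.0 616.0 topz 86.7 240.1
250 13 594.0 616.0 topz 86.7 250.0
260 18 594.0 614.0 topz 87.3 260.7
270 12 593.0 613.0 topz 88.2 271.1
280 14 592.0 613.0 topz 86.9 280.5
290 19 593.0 618.0 topz 89.6 290.1
```

View pics/s5.png

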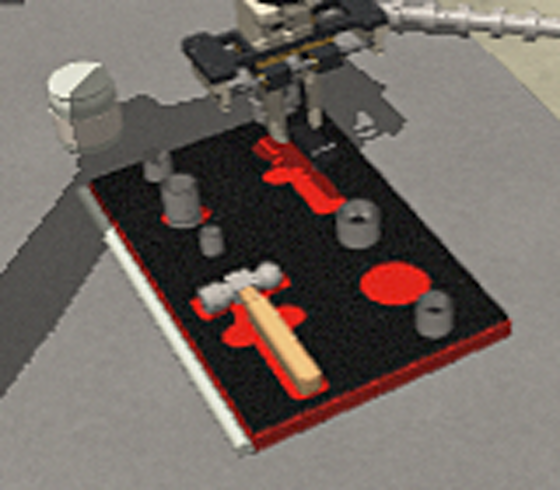

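```bash
python3 - <<'E'
from h import *
im,d=eyes.grab_frame("top"); np.savez("top5.npz",im=im,d=d)
P=cloud("top",d)
m=(P[...,2]>62)&(P[...,2]<100)&(abs(P[...,0]-607)<45)&(P[...,1]<390)&(P[...,1]>200)
A=P[m];print(len(A))
for a in range(220,390,10):
    s=A[(A[:,1]>=a)&(A[:,1]<a+10)]
    if len(s)>3: print(a,len(s),s[:,0].min().round(),s[:,0].max().round(),"z",s[:,2].mean().round(1))
cv2.imwrite("pics/t5.png",cv2.resize(im[160:250,200:350,::-1],None,fx=4,fy=4,interpolation=cv2.INTER_CUBIC))
E
```

```text
154
230 19 600.0 621.0 z 82.1
240 30 599.0 620.0 z 86.8
250 26 599.0 620.0 z 86.6
260 25 599.0 620.0 z 86.2
270 30 599.0 620.0 z 86.8
280 23 599.0 620.0 z 85.3
```

View pics/t5.png

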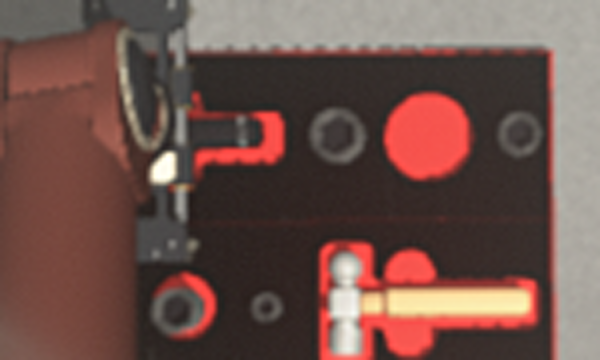

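The top view puts the ratchet handle centred at x≈609.5 and aligned with its slot. The hammer and small socket are both in place. Lowering the ratchet.

>>> send_rows(rows=[[0, 0, 0, -1, 0, 0, 0], [0, 0, 0, -1.2, 0, 0, 0], [0, 0, 0, -1.2, 0, 0, 0], [0, 0, 0, -0.8, 0, 0, 0], [0, 0, 0, -0.4, 0, 0, 0], [0, 0, 0, -0.2, 0, 0, 0], [0, 0, 0, -0.1, 0, 0, 0], [0, 0, 0, 0, 0, 0, 0], [0, 0, 0, 0, 0, 0, 0], [0, 0, 0, 0, 0, 0, 0]])

```text
time_s: 27.45
eef_pos: [606.7, 306.2, 18.1]
orientation: [0.0, 0.695, 0.719, 0.0]
ft_force: [-0.8, -0.3, -3.8]
finger_gap: 23.6
grasp_force: 44.4
```

>>> send_rows(rows=[[0, 0, 0, -0.1, 0, 0, 0], [0, 0, 0, -0.1, 0, 0, 0], [0, 0, 0, 0, 0, 0, 0], [0.36, 0, 0, 0, 0, 0, 0], [0.36, 0, 0, 0, 0, 0, 0], [0.36, 0, 0, 0, 0, 0, 0], [0.36, 0, 0, 0.5, 0, 0, 0], [0.36, 0, 0, 2, 0, 0, 0], [0.36, 0, 0, 4, 0, 0, 0], [0.7, 0, 0, 4, 0, 0, 0]])

```text
time_s: 28.45
eef_pos: [606.0, 306.0, 121.5]
orientation: [-0.0, 0.695, 0.719, -0.001]
ft_force: [-0.2, 0.8, 0.2]
finger_gap: 38.0
grasp_force: 0.0
```

>>> send_rows(rows=[[1, -0.7, -3, 0, 0, 0, 0], [1, -0.9, -3.8, 0, 0, 0, 0], [1, -0.9, -3.8, 0, 0, 0, 0], [1, -0.9, -3.8, 0, 0, 0, 0], [1, -0.9, -3.8, 0, 0, 0, 0], [1, -0.9, -3.8, 0, 0, 0, 0], [1, -0.9, -3.8, 0, 0, 0, 0], [1, -0.9, -3.8, 0, 0, 0, 0], [1, -0.9, -3.8, 0, 0, 0, 0], [1, -0.9, -3.8, 0, 0, 0, 0]])

```text
time_s: 29.45
eef_pos: [518.3, -67.5, 121.3]
orientation: [0.001, 0.695, 0.719, 0.0]
ft_force: [1.0, 0.4, -0.1]
finger_gap: 92.9
grasp_force: 0.0
```

>>> send_rows(rows=[[1, -0.9, -3.8, 0, 0, 0, 0], [1, -0.9, -3.8, 0, 0, 0, 0], [1, -0.9, -3.8, 0, 0, 0, 0], [1, -0.9, -3.8, 0, 0, 0, 0], [1, -0.9, -3.8, 0, 0, 0, 0], [1, -0.9, -3.8, 0, 0, 0, 0], [1, -0.9, -3.8, 0, 0, 0, 0], [1, -0.9, -3.8, 0, 0, 0, 0], [1, -0.2, -0.2, 0, 0, 0, 0], [1, 0, 0, 0, 0, 0, 0]])

```text
time_s: 30.45
eef_pos: [443.5, -373.1, 121.0]
orientation: [0.0, 0.696, 0.718, -0.0]
ft_force: [0.3, 0.6, -0.1]
finger_gap: 93.1
grasp_force: 0.0
```

```bash
python3 -c "from h import *;st()"
```

```text
30.45 [ 443.5 -373.1  121. ] yangle 0.032 tilt [ 0. -0.] F [ 0.3  0.6 -0.1] gap 93.13026772963792 grip 0.0
```

>>> send_rows(rows=[[1, 0, 0, -3, 0, 0, 0], [1, 0, 0, -3, 0, 0, 0], [1, 0, 0, -2.4, 0, 0, 0], [1, 0, 0, -1.4, 0, 0, 0], [1, 0, 0, -0.6, 0, 0, 0], [0, 0, 0, 0, 0, 0, 0], [0, 0, 0, 0, 0, 0, 0], [0, 0, 0, 0, 0, 0, 0], [0, 0, 0, 0, 0, 0, 0], [0, 0, 0, 0, 0, 0, 0]], force=40)

```text
time_s: 31.45
eef_pos: [444.7, -372.2, 17.3]
orientation: [0.001, 0.695, 0.719, 0.0]
ft_force: [1.3, 0.4, 0.8]
finger_gap: 57.2
grasp_force: 0.0
```

>>> send_rows(rows=[[0, 0, 0, 0, 0, 0, 0], [0, 0, 0, 0, 0, 0, 0], [0, 0, 0, 0, 0, 0, 0], [0, 0, 0, 0, 0, 0, 0], [0, 0, 0, 0, 0, 0, 0], [0, 0, 0, 1, 0, 0, 0], [0, 0, 0, 2, 0, 0, 0], [0, 0, 0, 3, 0, 0, 0], [0, 0, 0, 3, 0, 0, 0], [0, 0, 0, 1, 0, 0, 0]])

```text
time_s: 32.45
eef_pos: [444.7, -372.8, 118.9]
orientation: [0.002, 0.695, 0.719, -0.0]
ft_force: [0.7, -0.1, -4.0]
finger_gap: 51.8
grasp_force: 40.0
```

```bash
python3 -c "from h import *;st()"
```

```text
32.45 [ 444.7 -372.8  118.9] yangle 0.035 tilt [ 0.002 -0.002] F [ 0.7 -0.1 -4. ] gap 51.75602738507015 grip 39.998998045921326
```

>>> send_rows(rows=[[0, 1, 2.9, 0, 0, 0, 0], [0, 1.33, 3.8, 0, 0, 0, 0], [0, 1.33, 3.8, 0, 0, 0, 0], [0, 1.33, 3.8, 0, 0, 0, 0], [0, 1.33, 3.8, 0, 0, 0, 0], [0, 1.33, 3.8, 0, 0, 0, 0], [0, 1.33, 3.8, 0, 0, 0, 0], [0, 1.33, 3.8, 0, 0, 0, 0], [0, 1.33, 3.8, 0, 0, 0, 0], [0, 1.33, 3.8, 0, 0, 0, 0]])

```text
time_s: 33.45
eef_pos: [573.0, 0.7, 115.2]
orientation: [-0.001, 0.695, 0.719, -0.001]
ft_force: [0.3, -0.4, -2.8]
finger_gap: 51.4
grasp_force: 40.0
```

>>> send_rows(rows=[[0, 1.3, 3.8, 0, 0, 0, 0], [0, 1.3, 3.8, 0, 0, 0, 0], [0, 1, 2.6, 0, 0, 0, 0], [0, 0.3, 1, 0, 0, 0, 0], [0, 0, 0, -1, 0, 0, 0], [0, 0, 0, -2, 0, 0, 0], [0, 0, 0, -2, 0, 0, 0], [0, 0, 0, 0, 0, 0, 0], [0, 0, 0, 0, 0, 0, 0], [0, 0, 0, 0, 0, 0, 0]])

```text
time_s: 34.45
eef_pos: [613.7, 109.6, 67.6]
orientation: [0.001, 0.695, 0.719, 0.0]
ft_force: [-0.6, 0.3, -3.7]
finger_gap: 51.7
grasp_force: 40.0
```

```bash
python3 - <<'E'
from h import *
st()
im,d=eyes.grab_frame("side"); np.savez("side6.npz",im=im,d=d)
cv2.imwrite("pics/s6.png",cv2.resize(im[110:250,210:370,::-1],None,fx=3.5,fy=3.5,interpolation=cv2.INTER_CUBIC))
E
```

```text
34.45 [613.7 109.6  67.6] yangle 0.033 tilt [ 0.002 -0.001] F [-0.6  0.3 -3.7] gap 51.72778003477651 grip 39.99908208847046
```

View pics/s6.png

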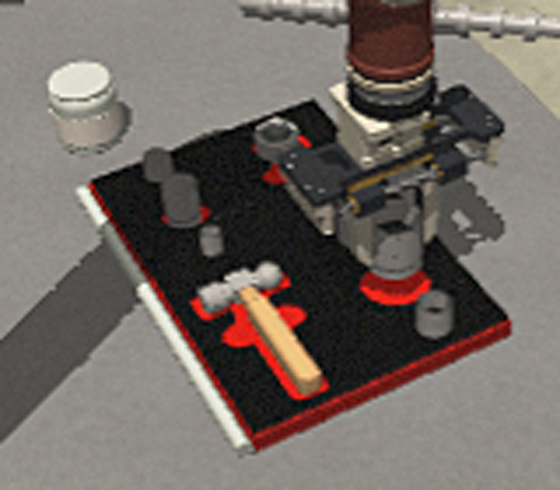

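The large socket hangs over its pocket at (395,285). Lowering and releasing it, then clearing the view.

>>> send_rows(rows=[[0, 0, 0.1, -1, 0, 0, 0], [0, 0, 0, -1.2, 0, 0, 0], [0, 0, 0, -0.8, 0, 0, 0], [0, 0, 0, -0.4, 0, 0, 0], [0, 0, 0, -0.1, 0, 0, 0], [0, 0, 0, -0.1, 0, 0, 0], [0, 0, 0, 0, 0, 0, 0], [0, 0, 0, 0, 0, 0, 0], [0.72, 0, 0, 0, 0, 0, 0], [0.72, 0, 0, 0, 0, 0, 0]])

```text
time_s: 35.5
eef_pos: [614.8, 112.1, 31.1]
orientation: [0.001, 0.695, 0.719, 0.001]
ft_force: [-0.1, 0.1, 0.0]
finger_gap: 63.1
grasp_force: 0.0
```

>>> send_rows(rows=[[0.8, 0, 0, 0, 0, 0, 0], [0.8, 0, 0, 0.5, 0, 0, 0], [0.8, 0, 0, 2, 0, 0, 0], [0.8, 0, 0, 4, 0, 0, 0], [1, 0, 0, 4, 0, 0, 0], [1, -0.5, -4.5, 0, 0, 0, 0], [1, -0.5, -4.5, 0, 0, 0, 0], [1, -0.5, -4.5, 0, 0, 0, 0], [1, -0.5, -4.5, 0, 0, 0, 0], [1, -0.5, -4.5, 0, 0, 0, 0]])

```text
time_s: 36.5
eef_pos: [588.2, -114.8, 136.3]
orientation: [0.001, 0.695, 0.719, 0.0]
ft_force: [0.7, -0.1, -0.9]
finger_gap: 93.1
grasp_force: 0.0
```

>>> send_rows(rows=[[1, -0.5, -4.5, 0, 0, 0, 0], [1, -0.5, -4.5, 0, 0, 0, 0], [1, -0.5, -4.5, 0, 0, 0, 0], [1, -0.5, -4.5, 0, 0, 0, 0], [1, -0.5, -4.5, 0, 0, 0, 0], [1, 0, 0, 0, 0, 0, 0], [1, 0, 0, 0, 0, 0, 0], [1, 0, 0, 0, 0, 0, 0], [1, 0, 0, 0, 0, 0, 0], [1, 0, 0, 0, 0, 0, 0]])

```text
time_s: 37.5
eef_pos: [564.0, -336.0, 135.7]
orientation: [-0.0, 0.694, 0.72, 0.0]
ft_force: [-0.5, -0.4, -0.4]
finger_gap: 92.9
grasp_force: 0.0
```

```bash
python3 - <<'E'
from m import *
st()
O={"hammer":(484,106),"ratchet":(607,300),"large":(614,110),"small":(477,296)}
for c in("top","side"):
    im,d=eyes.grab_frame(c)
    a=im[165:275,200:360] if c=="top" else im[110:250,210:370]
    cv2.imwrite(f"pics/{c}7.png",cv2.resize(a[...,::-1],None,fx=4,fy=4,interpolation=cv2.INTER_CUBIC))
    P=cloud(c,d)
    f=P[(abs(P[...,0]-545)<15)&(abs(P[...,1]-200)<120)]; print(c,"foam z",np.median(f[:,2]).round(1))
    for n,o in O.items():
        m=(P[...,2]>31)&(P[...,2]<90)&(abs(P[...,0]-o[0])<50)&(abs(P[...,1]-o[1])<(85 if n in("hammer","ratchet") else 45))
        Q=P[m]; r=cv2.minAreaRect(Q[:,:2].astype(np.float32))
        hi=Q[Q[:,2]>np.percentile(Q[:,2],97)-7]
        print(n,len(Q),np.round(r[0],1),np.round(r[1]),round(r[2]),"zmax",np.percentile(Q[:,2],97).round(1),"topmid",((hi.max(0)+hi.min(0))/2).round(1))
        if n in("hammer","ratchet"):
            for y in np.arange(o[1]-75,o[1]+80,25):
                s=Q[abs(Q[:,1]-y)<8]
                if len(s)>3: print("   y",y,"x",((s[:,0].min()+s[:,0].max())/2).round(1),"z90",np.percentile(s[:,2],90).round(1))
E
```

```text
37.5 [ 564.  -336.   135.7] yangle 0.038 tilt [0.    0.001] F [-0.5 -0.4 -0.4] gap 92.91793824012645 grip 0.0
top foam z 26.6
hammer 509 [485.1 102.3] [162.  95.] 89 zmax 44.9 topmid [481.2 105.1  42.9]
   y 31 x 481.2 z90 42.8
   y 56 x 488.2 z90 43.5
   y 81 x 487.8 z90 43.8
   y 106 x 487.2 z90 43.4
   y 131 x 466.7 z90 43.0
   y 156 x 487.5 z90 39.0
   y 181 x 482.5 z90 40.6
ratchet 434 [606.  297.4] [ 96. 167.] 2 zmax 54.8 topmid [600.8 348.9  53.4]
   y 225 x 603.1 z90 32.9
   y 250 x 608.6 z90 38.8
   y 275 x 608.1 z90 39.1
   y 300 x 589.0 z90 38.9
   y 325 x 594.3 z90 43.0
   y 350 x 601.9 z90 55.7
   y 375 x 605.7 z90 41.1
large 275 [616.8 108.6] [90. 87.] 1 zmax 71.1 topmid [612.8 113.6  70.8]
small 157 [478.3 295.5] [103.  82.] 5 zmax 66.0 topmid [476.1 297.9  63.7]
side foam z 25.9
hammer 331 [494.5 108.8] [ 76. 155.] 14 zmax 42.1 topmid [478.9 103.5  39.8]
   y 31 x 484.2 z90 41.5
   y 56 x 483.6 z90 41.8
   y 81 x 482.7 z90 42.1
   y 106 x 502.8 z90 42.0
   y 131 x 481.4 z90 40.4
   y 156 x 479.1 z90 39.2
   y 181 x 478.3 z90 39.2
ratchet 206 [589.7 298.5] [140.  63.] 89 zmax 53.8 topmid [597.5 342.2  52.2]
   y 225 x 606.9 z90 34.4
   y 250 x 607.1 z90 37.0
   y 275 x 605.6 z90 37.1
   y 300 x 602.2 z90 38.0
   y 325 x 599.0 z90 41.5
   y 350 x 599.9 z90 53.8
large 269 [610.6 109.5] [55. 49.] 60 zmax 69.8 topmid [609.3 109.3  67.9]
small 105 [474.2 294.7] [37. 30.] 52 zmax 63.9 topmid [474.1 295.1  61.3]
```

View pics/top7.png

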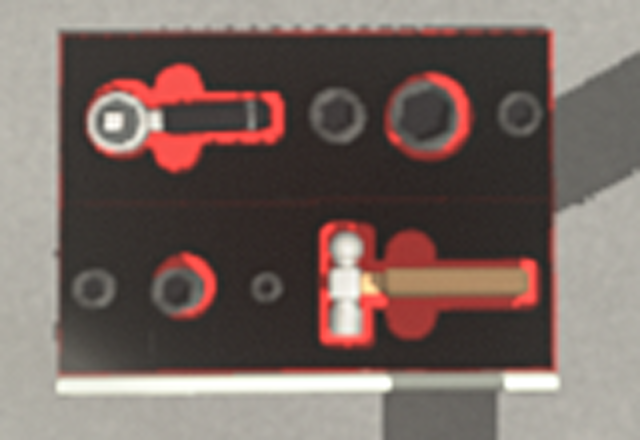

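View pics/side7.png

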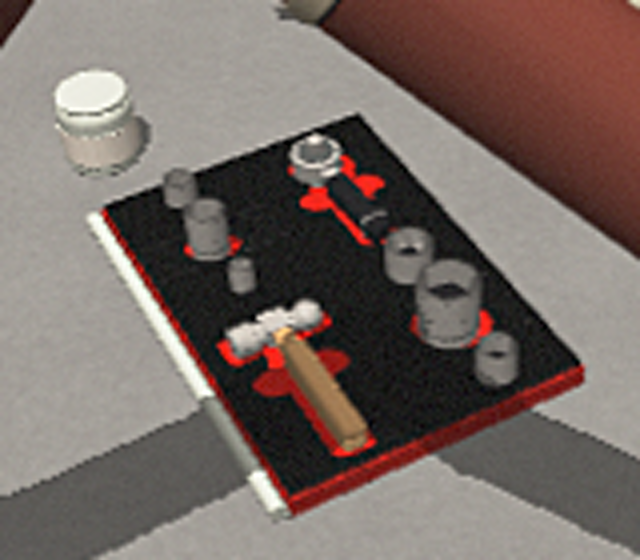

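All four tools are fully down in their recesses. The heights match bench height plus 14 mm, and the tin and gear were not touched.

```bash
python3 -c "from h import *;print(bot.hand_in())"
```

```text
the job is handed in; nothing more can be done
None
```

The job is handed in: camera checks just before showed the hammer, ratchet and both sockets fully down in their own cut-outs, with the gear wheel and tin left alone (verdict not shown).

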